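# Clamp a two-piece porcelain fuse holder shut for its screws

## Robot

A 7-joint arm with a two-finger parallel gripper is mounted at the origin on the work surface. World frame = base frame: x ahead of the robot, y to its left, z up, the work surface at z = 0. Lengths are in m, angles in degrees, forces in N, time in s.
With the tool pointing down it reaches from about 0.425 to 0.875 m from the base axis. Payload 4.7 kg.
Tool frame: the origin (TCP) lies at the very end of the fingers, on their centre line; the grasp point (between the pads) lies 19 mm behind it (env.grip_point_offset is the distance from the TCP to the grasp point, in m); z points along the fingers, y is the line along which they close (so a half turn about z gives the same grasp; the last joint's range is limited). The gripper opens to 87 mm and grips with 3 to 60 N. Pads are 19 mm wide; open, the fingers measure 117 mm over their backs; the gripper's body (75 mm by 190 mm) begins 51 mm behind the grasp point.
Start: joints at [-71.041, 18.392, -4.016, 83.108, 1.295, 78.541, -3.26], TCP at [0.203, 0.618, 0.223] pointing down, gripper open.
Joint ranges: [-163.93, 163.93], [-17.29, 119.83], [-79.2, 71.16], [3.27, 140.29], [-89.18, 269.18], [5.43, 117.66], [-154.24, 154.24]. Speed limits (degrees/s): [147.25, 147.25, 180, 180, 180, 180, 180].

## Interface

Orientations are given as [roll, pitch, yaw] about the fixed x, y, z axes, in that order (R = Rz(yaw) Ry(pitch) Rx(roll)).
In Python, from cell import env gives the robot as it stands.
- The arm moves only by the tool jog_arm, never from a script. Its argument "motion" is a list of rows, each an object of numbers: "x", "y", "z": the shift along the tool's x, y, z in cm; "ax", "ay", "az": the turn, a rotation vector about the tool's x, y, z in degrees. In form: [{"x": .., "y": .., "z": .., "ax": .., "ay": .., "az": ..}, ...]. A call has exactly 5 rows; each row shifts and turns the commanded pose from where the row before left it, along the tool's axes as they then stand; what a row does not reach is not made up. A row lasts 1/10 s, in which the tool goes at most 50 mm and 8.59 degrees, less where a joint would pass 70% of its speed; a pose out of reach is approached as far as the arm can. A call is refused whole if a number of a shift passes 5 or a number of a turn 8.59, either way. A call with a gripper value outside its range is refused whole. "claw" is the gripper command: -1 is shut, 1 is fully open, values between are in proportion, set as the call begins (left out, the last holds). The fingers move at their own pace and stop on an object; "squeeze" is the grip in N (left out, the last holds). Time passes only in rows, so rows that do not move let the fingers close, or fill a call up. It gives the time, the measured TCP pose, the force, the opening and the grip force at its end, in the units of the state.
- env.get_obs(): the state, without advancing time (a new reading comes with each control period).
- env.read_camera(name): name is "scene" or "top" or "wrist"; returns the picture (480x640x3 uint8, red, green, blue); there is no depth.
- env.camera_params(name): a dict with "fx", "fy", "cx", "cy" (pixels), "extrinsics" (4x4, takes a point from world to camera coordinates). Camera axes: x right, y up, looking along -z (the intrinsics and any distortion apply to the point x, -y, -z); pixel columns grow to the right and rows downward; lengths in m; the calibration is good to about 2 mm. A picture is of the moment at which its call begins: read the wrist's pose just before it. camera_params takes no time and is no camera call; for the wrist camera it gives the pose at the moment of the call.
- env.sign_off(): hands the job in; it is judged then, once.
The state is a dict: "time_s": time; "qpos": joint angles; "joint_velocities": joint speeds; "effort": joint torques, N m; "tool_pos": TCP position; "tool_rot": TCP orientation; "force": force on the tool from outside, world axes, zero at the start; "wrist_torque": the same for the moment, N m; "grip_width": finger opening in m; "grasp_force": force on a finger pad.
Only numpy, scipy, OpenCV 4.12 (cv2) and the standard library are available. Lean on these libraries where they do the work, as an engineer would, in place of code of your own. Each camera call takes 0.05 s, during which the arm holds its last target. There are 200 camera calls.

## Task

I am about to screw the two-piece porcelain fuse holder together: stand the loose cover half on the clamp board beside the body half, hollow face towards it and ends lined up, and let go of it. Then pump the trigger of the one-hand bar clamp, letting it spring back between squeezes, until the far jaw has drawn the halves shut with no gap, and finish still squeezing the trigger so that the holder stays gripped while I drive the screws. Go gently, porcelain cracks; move the jaw only with the trigger, never by pushing the jaw or its bar, and leave the other parts on the counter where they are.

Things in the scene. Friction and masses are not known exactly. Their poses are not given: they have to be found in the camera images.
- clamp: plywood board 150 x 285 x 18 mm, fixed; a bar clamp lies on its side in its 2 wooden saddles (to z 43 mm). Origin on the counter under the bar's middle line; +y along the bar from head to far jaw, +x across it to the jaws' side, handle and trigger at -x beyond the board's edge. Board spans x -32..118, y -90..195, top z 18 mm
- handle_back (a point): middle of the back face (looks to clamp -y) of the black pistol handle, 70 mm from the bar. Handle: 22 mm along clamp y, z 23..51 mm, ends 126 mm from the bar. The whole clamp floats in its saddles, up to 20 mm either way along the bar against 3 N of rubbing, so it centres itself in a gripper closing on handle and trigger
- trigger_front (a point): middle of the front face (looks to clamp +y) of the yellow trigger, 70 mm from the bar when released. Trigger: 14 mm thick, z 25..49 mm, ends 107 mm from the bar. From handle back to trigger front 66 mm released, 40 mm fully squeezed: a gripper pointing down takes both at once
- trigger: the same yellow trigger as a body; origin on its vertical pivot axis, 30 mm from the bar on the jaws' side; own -x runs along the trigger to its tip
- trigger_lever (a joint): trigger angle: 0 released, 0.265 rad fully squeezed. Its spring returns it with 5 N (released) to 8 N (squeezed) at its middle. A full squeeze draws the bar in 8 mm (2 notches of 4 mm); on the way back the ratchet keeps the bar. Force at the jaws is 2.5 x (squeeze less spring): 20 N of squeeze clamps with some 25 N, 30 N with some 45 N
- bar: notched steel bar 20 x 7 x 335 mm, its middle 36 mm above the counter, with the black far jaw on its end. Only goes towards clamp -y, never back. Its pose is that of the clamp, shifted along y by the float of the head and the travel of the bar
- jaw_pad (a point): middle of the far jaw's yellow pad face (34 x 28 mm high), 62 mm from the bar, looking to clamp -y. The pad is soft: 1 mm per 9 N, at most 6 mm. The jaws are 85 to 102 mm open at the start
- head_pad (a point): middle of the head's own pad face, same size and height, looking to clamp +y at the far pad; the pad faces are 52 mm apart when both halves are shut between them
- body_half: body half of the white porcelain fuse holder: block 52 (own x) x 26 (own y) x 36 mm high, about 90 g, loose, standing on the board 1 to 4 mm in front of the head's pad; hollow face with brass clips at own +y. Own axes point about as the clamp's. Origin: centre of its underside
- body_half_seam (a point): centre of the hollow face of the body half; axes as the body half
- cover_half: cover half: block 52 (own x) x 26 (own y) x 36 mm high, about 90 g, loose, standing on the counter beside the clamp; hollow face with brass clips at own -y. The porcelain cracks when clamped with over 55 N. When set rightly its axes point like the body half's. Origin: centre of its underside
- cover_half_seam (a point): centre of the hollow face of the cover half; axes as the cover half
- bushing_a: cream nylon flipper bushing, 27 mm flange, 24 mm high, on the counter; leave alone. Origin: centre of its underside
- bushing_b: second cream bushing, the same; leave alone
- plunger_housing: blued steel plunger spring housing, 50 x 50 mm foot, 57 mm high; leave alone. Origin: centre of its underside
- bumper_skirt: red translucent bumper skirt, 74 mm across, 32 mm high; leave alone. Origin: centre of its underside
Mind the look-alikes: they are no part of the job. Leave any brown look-alike of the cover_half alone. What is shaped like the body_half but red is not meant.

How it is judged:
By the outcome, as a careful person would: the job done as asked, in the order asked, and still so for the second after the job is handed in, while the arm keeps its last pose, push and grip.
It also fails if it takes over 51 s, if anything falls off the work surface, if the arm or the gripper's body presses on something with over 40 N, if the wrist force passes 120 N, or if a joint passes its speed limit or range.

## Working session

There is one attempt and no reset: what is moved stays moved. The work goes in short steps, Python scripts to look and compute and a tool call to move; the robot and the scene stay as the last step left them, time stands still between calls to the robot, and variables do not carry over. Pictures are saved under pics/ and viewed, at most 11 in all, crops included, and the job is handed in when it is done.

Besides the shell and the picture viewer there is one more tool, called after "Emit:" as name([rows], argument=value, ...), one row to a line, values as JSON. jog_arm: Moves the arm, as the interface text tells. Its arguments: {"type":"object","properties":{"motion":{"type":"array"},"claw":{"type":"number"},"squeeze":{"type":"number"}},"required":["motion"]}

```bash
mkdir -p pics; ls; python3 - <<'E'
from cell import env
import cv2,numpy as np
print(env.get_obs())
for n in("top","scene"):
    p=env.camera_params(n); im=env.read_camera(n)
    cv2.imwrite(f"pics/{n}0.png",im[...,::-1]); print(n,p)
E
```

```text
pics
{'time_s': 0.0, 'qpos': array([-71.0424499 ,  18.4384803 ,  -4.01502755,  83.17398092,
         1.29582799,  78.53821878,  -3.2604583 ]), 'joint_velocities': array([-0.01038635,  0.00803387,  0.05408768, -0.06937965, -0.09112146,
        0.13247771, -0.03449871]), 'effort': array([-5.37128126e-04, -4.91282344e+01, -4.04102392e-01, -3.12535536e+01,
       -6.37565064e-02,  4.35763830e-02,  1.84482592e-04]), 'tool_pos': array([0.20236797, 0.61713753, 0.22147606]), 'tool_rot': array([-1.79894602e+02,  6.54729861e-03,  1.61851414e+02]), 'force': array([ 0.08695323,  0.36980052, -0.31480792]), 'wrist_torque': array([-0.00892123, -0.00982819, -0.01480538]), 'grasp_force': 0.0, 'grip_width': 0.08677522899599947}
top {'fx': 460.1283644696011, 'fy': 460.1283644696011, 'cx': 318.0507880631135, 'cy': 241.42495612428726, 'extrinsics': array([[-0.02653758, -0.99924401,  0.02841072,  0.08103064],
       [ 0.98053887, -0.02048934,  0.19525293, -0.55749379],
       [-0.1945232 ,  0.03303936,  0.98034133, -0.77314093],
       [ 0.        ,  0.        ,  0.        ,  1.        ]])}
scene {'fx': 509.0211465849756, 'fy': 509.0211465849756, 'cx': 317.59060864989885, 'cy': 238.56614352245163, 'extrinsics': array([[ 0.78669548,  0.61721413, -0.01252732, -0.47699096],
       [-0.52348156,  0.67770619,  0.51641202,  0.21752134],
       [ 0.32722663, -0.39970118,  0.85624862, -1.14303127],
       [ 0.        ,  0.        ,  0.        ,  1.        ]])}
```

View pics/top0.png

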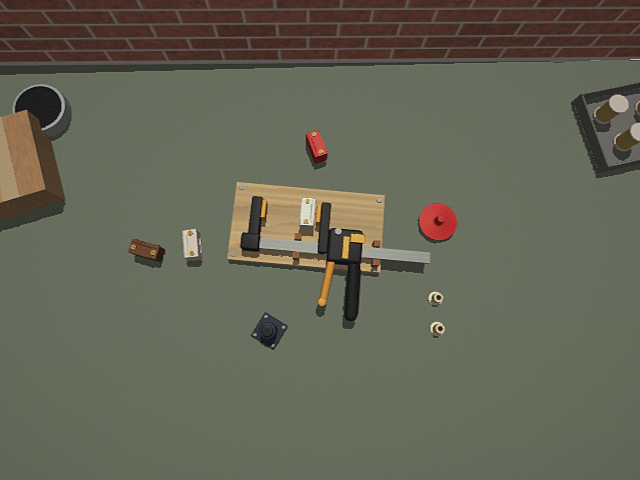

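View pics/scene0.png

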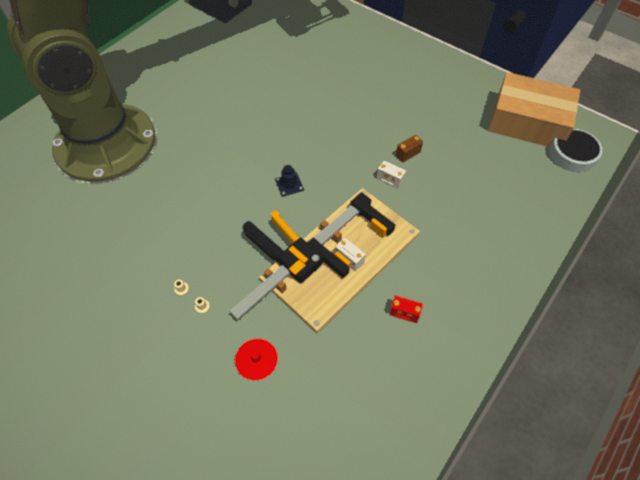

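The top view shows the clamp board at (308,228) with the body half at (308,215). Shapes like the halves:
- **White, (192,243):** standing alone beside the clamp. It fits the cover_half.
- **Brown, (146,249):** a look-alike.
- **Red, (316,146):** a look-alike.

I'll confirm this on an enlarged crop.

```bash
cat > h.py <<'E'
import numpy as np,cv2
from cell import env
def ray(n,uv,p=None):
    p=p or env.camera_params(n); E=np.array(p['extrinsics']);R=E[:3,:3];t=E[:3,3]
    d=np.array([(uv[0]-p['cx'])/p['fx'],-(uv[1]-p['cy'])/p['fy'],-1.])
    return -R.T@t,R.T@d
def onplane(n,uv,z,p=None):
    c,d=ray(n,uv,p); return c+d*(z-c[2])/d[2]
def proj(n,X,p=None):
    p=p or env.camera_params(n);E=np.array(p['extrinsics'])
    c=np.atleast_2d(X)@E[:3,:3].T+E[:3,3]
    return np.c_[p['cx']+p['fx']*c[:,0]/-c[:,2],p['cy']-p['fy']*c[:,1]/-c[:,2]]
E
python3 - <<'E'
from h import *
im=cv2.imread('pics/top0.png')
c=im[110:330,120:440]
cv2.imwrite('pics/top0c.png',cv2.resize(c,None,fx=2.5,fy=2.5,interpolation=cv2.INTER_CUBIC))
for n,uv,z in [('cover',(192,243),.036),('body',(308,215),.054),('bd TL',(236,184),.018),('bd TR',(384,194),.018),('bd BL',(229,262),.018),('bd BR',(380,273),.018)]:
    print(n,onplane('top',uv,z).round(4))
E
```

```text
cover [0.5647 0.2968 0.036 ]
body [0.6085 0.0847 0.054 ]
bd TL [0.6817 0.2207 0.018 ]
bd TR [ 0.6567 -0.0628  0.018 ]
bd BL [0.531  0.2323 0.018 ]
bd BR [ 0.5041 -0.047   0.018 ]
```

View pics/top0c.png

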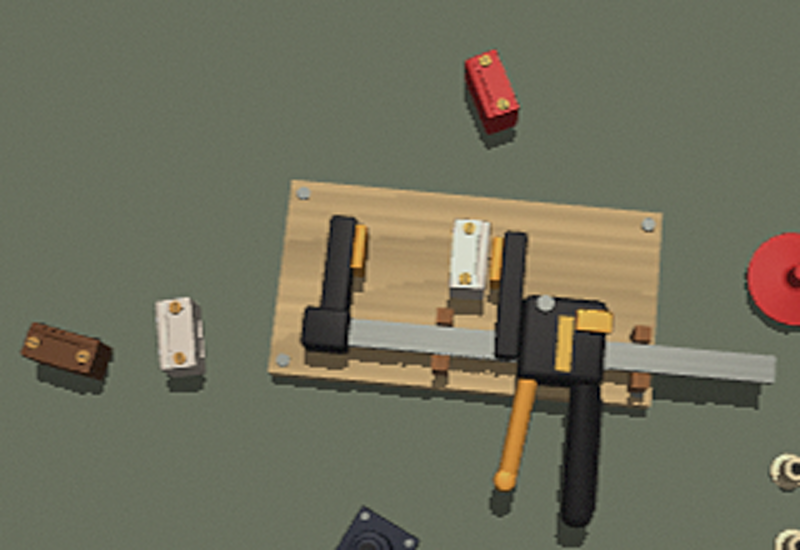

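The crop confirms it. The white half at crop (180,333) is the cover, with its clips and hollow side on the right, towards the clamp. The white half on the board at crop (468,255) is the body half. The brown one at crop (65,348) and the red one at crop (491,92) stay alone. Next I'll work out where the wrist camera sits and plan the approach.

```bash
cat >> h.py <<'E'
from scipy.spatial.transform import Rotation as Ro
def plan(xyz,yaw,rows,start=None):
    """rows (tool axes, cm/deg) from the measured pose to a tool-down pose at xyz, yaw"""
    o=env.get_obs()
    p,R=(o['tool_pos'],Ro.from_euler('xyz',o['tool_rot'],degrees=True)) if start is None else (np.array(start[0]),Ro.from_euler('xyz',[180,0,start[1]],degrees=True))
    T=Ro.from_euler('xyz',[180,0,yaw],degrees=True)
    dr=(R.inv()*T).as_rotvec(degrees=True)/rows; dp=(np.array(xyz)-p)/rows
    for i in range(rows):
        print((R.inv().apply(dp)*100).round(2),dr.round(2)); R=R*Ro.from_rotvec(dr,degrees=True)
E
python3 - <<'E'
from h import *
o=env.get_obs();R=Ro.from_euler('xyz',o['tool_rot'],degrees=True).as_matrix()
p=env.camera_params('wrist');E=p['extrinsics'];c=-E[:3,:3].T@E[:3,3]
print(p['fx'],p['cx'],p['cy'],'cam in tool',(R.T@(c-o['tool_pos'])).round(4));print((E[:3,:3]@R).round(3))
f=lambda x,y,z:onplane('top',(120+x/2.5,110+y/2.5),z).round(4)
print('cover',[f(*q,.036) for q in((155,300),(192,297),(163,371),(200,366))])
print('body',[f(*q,.054) for q in((455,219),(490,221),(449,288),(484,290))])
print('board',[f(*q,.018) for q in((291,181),(662,213),(269,373),(651,406))])
print('handle tip',f(577,522,.037),'trig tip',f(505,482,.037),'jawpad',f(362,245,.037),'headpad',f(491,260,.037))
print('housing',f(370,545,.03))
plan((.565,.297,.20),84.9,12)
E
```

```text
332.4104257432068 319.3913098568851 238.51726836021595 cam in tool [ 0.0711 -0.0008 -0.1621]
[[ 0.001  1.     0.   ]
 [ 0.965 -0.001  0.263]
 [ 0.263  0.    -0.965]]
cover [array([0.5893, 0.3156, 0.036 ]), array([0.591 , 0.2888, 0.036 ]), array([0.5365, 0.3083, 0.036 ]), array([0.5396, 0.2818, 0.036 ])]
body [array([0.6416, 0.095 , 0.054 ]), array([0.6396, 0.0694, 0.054 ]), array([0.5898, 0.1003, 0.054 ]), array([0.5878, 0.0751, 0.054 ])]
board [array([0.6849, 0.2199, 0.018 ]), array([ 0.6543, -0.0642,  0.018 ]), array([0.5363, 0.235 , 0.018 ]), array([ 0.5053, -0.0478,  0.018 ])]
handle tip [0.4211 0.0127 0.037 ] trig tip [0.4506 0.0631 0.037 ] jawpad [0.6279 0.1643 0.037 ] headpad [0.6145 0.0689 0.037 ]
housing [0.409  0.1601 0.03  ]
[-3.7  -1.59  0.18] [-0.01  0.01  6.41]
[-3.86 -1.17  0.18] [-0.01  0.01  6.41]
[-3.96 -0.73  0.18] [-0.01  0.01  6.41]
[-4.02 -0.28  0.18] [-0.01  0.01  6.41]
[-4.03  0.17  0.18] [-0.01  0.01  6.41]
[-3.98  0.61  0.18] [-0.01  0.01  6.41]
[-3.89  1.06  0.18] [-0.01  0.01  6.41]
[-3.75  1.48  0.18] [-0.01  0.01  6.41]
[-3.56  1.89  0.18] [-0.01  0.01  6.41]
[-3.33  2.28  0.18] [-0.01  0.01  6.41]
[-3.05  2.64  0.18] [-0.01  0.01  6.41]
[-2.74  2.96  0.18] [-0.01  0.01  6.41]
```

```bash
python3 - <<'E'
from h import *
plan((.564,.2986,.18),98,15)
E
```

```text
[-2.95 -1.27  0.28] [-0.01  0.    4.26]
[-3.04 -1.04  0.28] [-0.01  0.    4.26]
[-3.11 -0.82  0.28] [-0.01  0.    4.26]
[-3.16 -0.58  0.28] [-0.01  0.    4.26]
[-3.19 -0.35  0.28] [-0.01  0.    4.26]
[-3.21 -0.11  0.28] [-0.01  0.    4.26]
[-3.21  0.13  0.28] [-0.01  0.    4.26]
[-3.19  0.37  0.28] [-0.01  0.    4.26]
[-3.16  0.6   0.28] [-0.01  0.    4.26]
[-3.1   0.84  0.28] [-0.01  0.    4.26]
[-3.03  1.06  0.28] [-0.01  0.    4.26]
[-2.94  1.29  0.28] [-0.01  0.    4.26]
[-2.84  1.5   0.28] [-0.01  0.    4.26]
[-2.72  1.71  0.28] [-0.01  0.    4.26]
[-2.59  1.91  0.28] [-0.01  0.    4.26]
```

Emit:
jog_arm([
  {"x":-2.95,"y":-1.27,"z":0.28,"az":4.26},
  {"x":-3.04,"y":-1.04,"z":0.28,"az":4.26},
  {"x":-3.11,"y":-0.82,"z":0.28,"az":4.26},
  {"x":-3.16,"y":-0.58,"z":0.28,"az":4.26},
  {"x":-3.19,"y":-0.35,"z":0.28,"az":4.26},
], claw=1)

```text
$.motion[0]: bad value
```

Emit:
jog_arm([
  {"x":-3.21,"y":-0.11,"z":0.28,"az":4.26},
  {"x":-3.21,"y":0.13,"z":0.28,"az":4.26},
  {"x":-3.19,"y":0.37,"z":0.28,"az":4.26},
  {"x":-3.16,"y":0.6,"z":0.28,"az":4.26},
  {"x":-3.1,"y":0.84,"z":0.28,"az":4.26},
])

```text
$.motion[0]: bad value
```

Emit:
jog_arm([
  {"x":-3.03,"y":1.06,"z":0.28,"az":4.26},
  {"x":-2.94,"y":1.29,"z":0.28,"az":4.26},
  {"x":-2.84,"y":1.5,"z":0.28,"az":4.26},
  {"x":-2.72,"y":1.71,"z":0.28,"az":4.26},
  {"x":-2.59,"y":1.91,"z":0.28,"az":4.26},
])

```text
$.motion[0]: bad value
```

```bash
cat > snap.py <<'E'
import sys,json
from h import *
n,f=sys.argv[1:3]
o=env.get_obs();p=env.camera_params(n);im=env.read_camera(n)
cv2.imwrite(f'pics/{f}.png',im[...,::-1])
p={k:np.array(v).tolist() for k,v in p.items()};json.dump(p,open(f'pics/{f}.json','w'))
print(o['time_s'],o['tool_pos'].round(4),o['tool_rot'].round(2),o['force'].round(1))
E
python3 snap.py wrist w1
```

```text
0.1 [0.2024 0.6172 0.2216] [-179.9     0.    161.85] [ 0.9  0.1 -0.5]
```

View pics/w1.png

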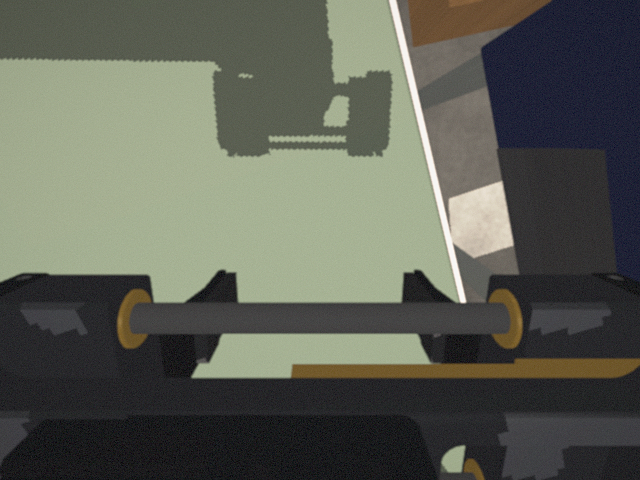

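The wrist view shows only the gripper's own fingers at (210,320) and (430,320) and empty counter above them, so the wrist camera sees only the tool's +x side. The moves were refused because each row needs all six keys.

Emit:
jog_arm([
  {"x":-2.95,"y":-1.27,"z":0.28,"ax":0,"ay":0,"az":4.26},
  {"x":-3.04,"y":-1.04,"z":0.28,"ax":0,"ay":0,"az":4.26},
  {"x":-3.11,"y":-0.82,"z":0.28,"ax":0,"ay":0,"az":4.26},
  {"x":-3.16,"y":-0.58,"z":0.28,"ax":0,"ay":0,"az":4.26},
  {"x":-3.19,"y":-0.35,"z":0.28,"ax":0,"ay":0,"az":4.26},
], claw=1)

```text
time_s: 0.65
tool_pos: [0.3248, 0.5097, 0.2084]
tool_rot: [180.0, -0.0, 140.2]
force: [-0.5, -0.4, 0.4]
grip_width: 0.0871
grasp_force: 0.0
```

Emit:
jog_arm([
  {"x":-3.21,"y":-0.11,"z":0.28,"ax":0,"ay":0,"az":4.26},
  {"x":-3.21,"y":0.13,"z":0.28,"ax":0,"ay":0,"az":4.26},
  {"x":-3.19,"y":0.37,"z":0.28,"ax":0,"ay":0,"az":4.26},
  {"x":-3.16,"y":0.6,"z":0.28,"ax":0,"ay":0,"az":4.26},
  {"x":-3.1,"y":0.84,"z":0.28,"ax":0,"ay":0,"az":4.26},
])

```text
time_s: 1.15
tool_pos: [0.4454, 0.4032, 0.1944]
tool_rot: [180.0, -0.0, 118.9]
force: [0.0, -0.9, -0.2]
grip_width: 0.0867
grasp_force: 0.0
```

Emit:
jog_arm([
  {"x":-3.03,"y":1.06,"z":0.28,"ax":0,"ay":0,"az":4.26},
  {"x":-2.94,"y":1.29,"z":0.28,"ax":0,"ay":0,"az":4.26},
  {"x":-2.84,"y":1.5,"z":0.28,"ax":0,"ay":0,"az":4.26},
  {"x":-2.72,"y":1.71,"z":0.28,"ax":0,"ay":0,"az":4.26},
  {"x":-2.59,"y":1.91,"z":0.28,"ax":0,"ay":0,"az":4.26},
])

```text
time_s: 1.65
tool_pos: [0.5657, 0.2968, 0.1805]
tool_rot: [180.0, -0.0, 97.6]
force: [1.0, -0.4, -0.8]
grip_width: 0.0873
grasp_force: 0.0
```

```bash
cat > fit.py <<'E'
from h import *
from scipy.optimize import minimize
def boxfit(im,n,g,z0,p=None,dims=(.052,.026,.036),half=30):
    """fit x,y,yaw of a white box standing at z0 by silhouette overlap"""
    p=p or env.camera_params(n); S=8
    hsv=cv2.cvtColor(im,cv2.COLOR_BGR2HSV)
    m=((hsv[...,1]<70)&(hsv[...,2]>125)).astype(np.uint8)
    c=proj(n,[g[0],g[1],z0+.018],p)[0].astype(int); o=c-half
    w=m[o[1]:o[1]+2*half,o[0]:o[0]+2*half]
    w=cv2.resize(w*255,None,fx=S,fy=S,interpolation=cv2.INTER_LINEAR)>127
    def pts(v):
        a=v[2];R=np.array([[np.cos(a),-np.sin(a)],[np.sin(a),np.cos(a)]])
        q=np.array([[sx*dims[0]/2,sy*dims[1]/2] for sx in(-1,1) for sy in(-1,1)])@R.T+v[:2]
        X=np.vstack([np.c_[q,np.full(4,z0)],np.c_[q,np.full(4,z0+dims[2])]])
        return X
    def cost(v):
        uv=(proj(n,pts(v),p)-o+.5)*S-.5
        k=np.zeros(w.shape,np.uint8);cv2.fillConvexPoly(k,cv2.convexHull(uv.astype(np.float32)*16).astype(int).reshape(-1,1,2),1,shift=4)
        k=k>0;return 1-(k&w).sum()/max((k|w).sum(),1)
    r=minimize(cost,g,method='Nelder-Mead',options=dict(initial_simplex=[g,[g[0]+.004,g[1],g[2]],[g[0],g[1]+.004,g[2]],[g[0],g[1],g[2]+.1]],xatol=1e-5,fatol=1e-5))
    return r.x,r.fun
E
python3 - <<'E'
from fit import *
im=cv2.imread('pics/top0.png')
for nm,g,z in(('cover',[.564,.2986,.14],0),('body',[.6147,.085,-.105],.018)):
    x,f=boxfit(im,'top',g,z); print(nm,x[:2].round(4),np.degrees(x[2]).round(2),round(f,3))
im=cv2.imread('pics/scene0.png')
for nm,g,z in(('cover',[.564,.2986,.14],0),('body',[.6147,.085,-.105],.018)):
    x,f=boxfit(im,'scene',g,z); print(nm,x[:2].round(4),np.degrees(x[2]).round(2),round(f,3))
E
python3 snap.py wrist w2
```

```text
cover [0.5666 0.3016] 7.1 0.324
body [0.6172 0.0857] -6.51 0.449
cover [0.5953 0.3147] -25.11 0.818
body [0.6159 0.0868] -13.31 0.578
1.65 [0.5657 0.2968 0.1805] [179.98  -0.    97.6 ] [ 1.  -0.4 -0.8]
```

View pics/w2.png

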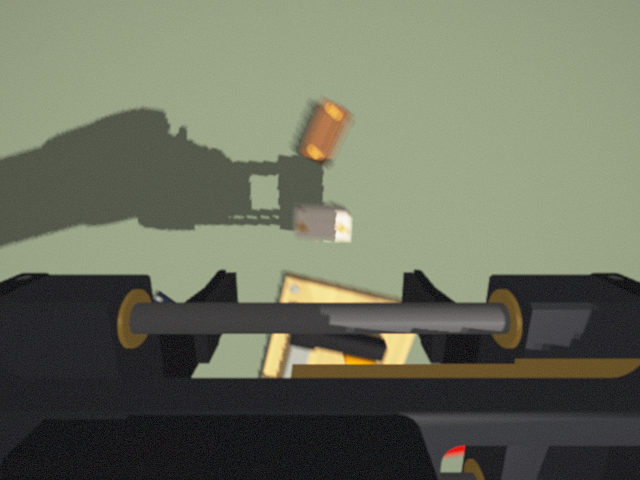

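The wrist view shows the cover at (323,223), almost on the centre column and aligned with the fingers. The brown look-alike is behind it at (323,130) and the board is at the bottom. I'll refine the measurement with the top faces only, on the saved overhead picture.

```bash
python3 - <<'E'
import re
s=open('fit.py').read()
s=s.replace("m=((hsv[...,1]<70)&(hsv[...,2]>125)).astype(np.uint8)","m=cv2.morphologyEx(((hsv[...,1]<sat)&(hsv[...,2]>vmin)).astype(np.uint8),cv2.MORPH_CLOSE,np.ones((3,3)))").replace("half=30","half=22,sat=70,vmin=170")
s=s.replace("X=np.vstack([np.c_[q,np.full(4,z0)],np.c_[q,np.full(4,z0+dims[2])]])","X=np.c_[q,np.full(4,z0+dims[2])]")
open('fit.py','w').write(s)
E
python3 - <<'E'
from fit import *
im=cv2.imread('pics/top0.png');hsv=cv2.cvtColor(im,cv2.COLOR_BGR2HSV)
print(hsv[228:262:2,192,1:].tolist());print(hsv[243,180:206,2].tolist());print(hsv[215,296:320].tolist())
for v in(150,170,190):
  for nm,g,z in(('cover',[.564,.2986,.14],0),('body',[.6147,.085,-.105],.018)):
    x,f=boxfit(im,'top',g,z,vmin=v); print(v,nm,x[:2].round(4),np.degrees(x[2]).round(2),round(f,3))
E
```

```text
[[37, 109], [32, 218], [81, 204], [36, 162], [33, 208], [36, 206], [36, 203], [35, 203], [35, 205], [36, 204], [36, 203], [50, 206], [154, 151], [145, 158], [30, 224], [29, 80], [32, 79]]
[112, 110, 112, 162, 208, 218, 192, 174, 206, 204, 204, 203, 202, 203, 205, 210, 202, 147, 74, 170, 184, 88, 113, 112, 111, 112]
[[19, 102, 168], [18, 99, 170], [19, 102, 167], [18, 113, 163], [23, 43, 192], [42, 15, 225], [36, 19, 219], [36, 18, 218], [35, 20, 218], [36, 18, 217], [36, 19, 219], [37, 20, 220], [38, 17, 222], [39, 25, 206], [26, 25, 171], [21, 30, 198], [23, 27, 221], [20, 32, 210], [17, 45, 169], [19, 99, 136], [17, 148, 174], [18, 171, 215], [20, 160, 218], [18, 175, 211]]
150 cover [0.5651 0.3005] 6.3 0.194
150 body [0.616  0.0857] -6.0 0.154
170 cover [0.5652 0.3003] 5.38 0.211
170 body [0.6161 0.0859] -6.36 0.159
190 cover [0.5652 0.3011] 5.35 0.263
190 body [0.6161 0.0865] -6.22 0.194
```

Emit:
jog_arm([
  {"x":0.2,"y":0,"z":4,"ax":0,"ay":0,"az":0.5},
  {"x":0.2,"y":0,"z":4,"ax":0,"ay":0,"az":0.5},
  {"x":0.2,"y":0,"z":4,"ax":0,"ay":0,"az":0},
  {"x":0,"y":0,"z":3,"ax":0,"ay":0,"az":0},
  {"x":0,"y":0,"z":1,"ax":0,"ay":0,"az":0},
])

```text
time_s: 2.2
tool_pos: [0.5612, 0.3026, 0.0166]
tool_rot: [-179.7, 0.2, 96.8]
force: [0.5, -0.1, 0.6]
grip_width: 0.0871
grasp_force: 0.0
```

Emit:
jog_arm([
  {"x":0,"y":0,"z":0.6,"ax":0,"ay":0,"az":0},
  {"x":0,"y":0,"z":0.4,"ax":0,"ay":0,"az":0},
  {"x":0,"y":0,"z":0,"ax":0,"ay":0,"az":0},
  {"x":0,"y":0,"z":0,"ax":0,"ay":0,"az":0},
  {"x":0,"y":0,"z":0,"ax":0,"ay":0,"az":0},
])

```text
time_s: 2.7
tool_pos: [0.564, 0.3055, 0.0119]
tool_rot: [179.9, -0.1, 97.0]
force: [-0.7, -0.2, 0.4]
grip_width: 0.0869
grasp_force: 0.0
```

Emit:
jog_arm([
  {"x":0,"y":0,"z":0,"ax":0,"ay":0,"az":0},
  {"x":0,"y":0,"z":0,"ax":0,"ay":0,"az":0},
  {"x":0,"y":0,"z":0,"ax":0,"ay":0,"az":0},
  {"x":0,"y":0,"z":0,"ax":0,"ay":0,"az":0},
  {"x":0,"y":0,"z":0,"ax":0,"ay":0,"az":0},
], claw=0.0, squeeze=12)

```text
time_s: 3.2
tool_pos: [0.5632, 0.305, 0.0105]
tool_rot: [-180.0, 0.0, 97.0]
force: [0.2, 0.2, 0.3]
grip_width: 0.0548
grasp_force: 0.0
```

Emit:
jog_arm([
  {"x":0,"y":0,"z":0,"ax":0,"ay":0,"az":0},
  {"x":-0.1,"y":0,"z":0,"ax":0,"ay":0,"az":0},
  {"x":-0.15,"y":0,"z":0,"ax":0,"ay":0,"az":0},
  {"x":0,"y":0,"z":0,"ax":0,"ay":0,"az":0},
  {"x":0,"y":0,"z":0,"ax":0,"ay":0,"az":0},
], claw=0.4)

```text
time_s: 3.7
tool_pos: [0.5636, 0.3023, 0.0106]
tool_rot: [180.0, -0.0, 96.9]
force: [-1.1, 0.7, -0.1]
grip_width: 0.0604
grasp_force: 0.0
```

Emit:
jog_arm([
  {"x":0,"y":0,"z":0,"ax":0,"ay":0,"az":0},
  {"x":0,"y":0,"z":0,"ax":0,"ay":0,"az":0},
  {"x":0,"y":0,"z":0,"ax":0,"ay":0,"az":0},
  {"x":0,"y":0,"z":0,"ax":0,"ay":0,"az":0},
  {"x":0,"y":0,"z":0,"ax":0,"ay":0,"az":0},
], claw=0.0)

```text
time_s: 4.2
tool_pos: [0.5637, 0.3026, 0.0106]
tool_rot: [180.0, -0.0, 97.0]
force: [-0.2, 0.3, -1.4]
grip_width: 0.0518
grasp_force: 12.0
```

```bash
python3 - <<'E'
from h import *
a=np.radians(-6);R=np.array([[np.cos(a),-np.sin(a)],[np.sin(a),np.cos(a)]]);o=np.array([.5471,.0383])
f=lambda x,y,z:((onplane('top',(120+x/2.5,110+y/2.5),z)[:2]-o)@R*1000).round(1)
for n,q in dict(sadTL=(435,308,.043),sadTR=(453,308,.043),sadBL=(432,371,.043),padfar=(353,268,.05),padfarTip=(366,225,.05),headpad=(493,237,.05),bodyc=(470,254.5,.054),barT=(420,325,.04),barB=(420,352,.04),handleL=(565,450,.051),handleR=(600,450,.051),trigL=(505,450,.049),trigR=(520,450,.049)).items():print(n,f(*q))
D=.0415; c=np.array([.615,.0853])+D*np.array([.1045,.9945]);print(c)
plan((*c,.10),84,10)
E
```

```text
sadTL [22.8 75.4]
sadTR [23.9 62.3]
sadBL [-23.8  73.4]
padfar [ 45.9 137.1]
padfarTip [ 79.  130.9]
headpad [78.  37.4]
bodyc [62.2 53.1]
barT [ 9.8 85.3]
barB [-10.1  83.5]
handleL [-73.6 -25.6]
handleR [-71.6 -50.4]
trigL [-76.9  16.7]
trigR [-76.    6.1]
[0.61933675 0.12657175]
[-1.81  0.34 -0.89] [ 0.  -0.   1.3]
[-1.81  0.38 -0.89] [ 0.  -0.   1.3]
[-1.8   0.42 -0.89] [ 0.  -0.   1.3]
[-1.79  0.46 -0.89] [ 0.  -0.   1.3]
[-1.78  0.5  -0.89] [ 0.  -0.   1.3]
[-1.76  0.54 -0.89] [ 0.  -0.   1.3]
[-1.75  0.58 -0.89] [ 0.  -0.   1.3]
[-1.74  0.62 -0.89] [ 0.  -0.   1.3]
[-1.72  0.66 -0.89] [ 0.  -0.   1.3]
[-1.71  0.7  -0.89] [ 0.  -0.   1.3]
```

Emit:
jog_arm([
  {"x":0,"y":0,"z":-1,"ax":0,"ay":0,"az":0},
  {"x":0,"y":0,"z":-2,"ax":0,"ay":0,"az":0},
  {"x":0,"y":0,"z":-3,"ax":0,"ay":0,"az":0},
  {"x":0,"y":0,"z":-3,"ax":0,"ay":0,"az":0},
  {"x":0,"y":0,"z":-1,"ax":0,"ay":0,"az":0},
])

```text
time_s: 4.7
tool_pos: [0.5655, 0.3034, 0.1148]
tool_rot: [179.7, -0.2, 96.9]
force: [-0.1, -0.7, -0.4]
grip_width: 0.0517
grasp_force: 12.0
```

```bash
python3 - <<'E'
from h import *
plan((.6188,.1211,.11),84,10)
E
```

```text
[-1.87  0.31  0.04] [ 0.03 -0.02  1.29]
[-1.87  0.35  0.04] [ 0.03 -0.02  1.29]
[-1.86  0.39  0.05] [ 0.03 -0.02  1.29]
[-1.85  0.43  0.05] [ 0.03 -0.02  1.29]
[-1.84  0.48  0.05] [ 0.03 -0.02  1.29]
[-1.83  0.52  0.05] [ 0.03 -0.02  1.29]
[-1.81  0.56  0.05] [ 0.03 -0.02  1.29]
[-1.8   0.6   0.05] [ 0.03 -0.02  1.29]
[-1.79  0.64  0.05] [ 0.03 -0.02  1.29]
[-1.77  0.68  0.05] [ 0.03 -0.02  1.29]
```

Emit:
jog_arm([
  {"x":-1.87,"y":0.31,"z":0,"ax":0,"ay":0,"az":1.29},
  {"x":-1.87,"y":0.35,"z":0,"ax":0,"ay":0,"az":1.29},
  {"x":-1.86,"y":0.39,"z":0,"ax":0,"ay":0,"az":1.29},
  {"x":-1.85,"y":0.43,"z":0,"ax":0,"ay":0,"az":1.29},
  {"x":-1.84,"y":0.48,"z":0,"ax":0,"ay":0,"az":1.29},
])

```text
time_s: 5.2
tool_pos: [0.5903, 0.2084, 0.1095]
tool_rot: [-179.9, 0.1, 90.3]
force: [0.1, -0.2, -0.4]
grip_width: 0.0518
grasp_force: 12.0
```

Emit:
jog_arm([
  {"x":-1.83,"y":0.52,"z":0,"ax":0,"ay":0,"az":1.29},
  {"x":-1.81,"y":0.56,"z":0,"ax":0,"ay":0,"az":1.29},
  {"x":-1.8,"y":0.6,"z":0,"ax":0,"ay":0,"az":1.29},
  {"x":-1.79,"y":0.64,"z":0,"ax":0,"ay":0,"az":1.29},
  {"x":-1.77,"y":0.68,"z":0,"ax":0,"ay":0,"az":1.29},
])

```text
time_s: 5.7
tool_pos: [0.6174, 0.1188, 0.1106]
tool_rot: [180.0, -0.0, 83.9]
force: [0.1, -0.1, -1.3]
grip_width: 0.0521
grasp_force: 12.0
```

Emit:
jog_arm([
  {"x":0,"y":0,"z":1,"ax":0,"ay":0,"az":0},
  {"x":0,"y":0,"z":1,"ax":0,"ay":0,"az":0},
  {"x":0,"y":0,"z":0,"ax":0,"ay":0,"az":0},
  {"x":0,"y":0,"z":0,"ax":0,"ay":0,"az":0},
  {"x":0,"y":0,"z":0,"ax":0,"ay":0,"az":0},
])

```text
time_s: 6.2
tool_pos: [0.6169, 0.1214, 0.0906]
tool_rot: [180.0, -0.0, 84.1]
force: [-0.4, -0.6, 0.1]
grip_width: 0.0519
grasp_force: 12.0
```

```bash
python3 snap.py wrist w3; python3 snap.py top t3;  python3 snap.py scene s3; python3 - <<'E'
import cv2,numpy as np
a=cv2.imread('pics/w3.png')[200:400,150:550]
b=cv2.imread('pics/s3.png')[150:300,270:470]
cv2.imwrite('pics/ws3.png',np.hstack([cv2.resize(a,(400,200)),cv2.resize(b,(400,300))[:200]]) if 0 else np.vstack([cv2.resize(a,(600,300)),cv2.resize(b,(600,300))[:300]]))
E
```

```text
6.2 [0.6169 0.1214 0.0906] [ 1.800e+02 -3.000e-02  8.415e+01] [-0.4 -0.6  0.1]
6.25 [0.617  0.1212 0.0908] [ 1.7997e+02 -3.0000e-02  8.4130e+01] [ 0.2  0.  -1. ]
6.3 [0.6171 0.121  0.0909] [ 1.7996e+02 -3.0000e-02  8.4110e+01] [-0.1  0.2 -0.4]
```

View pics/ws3.png

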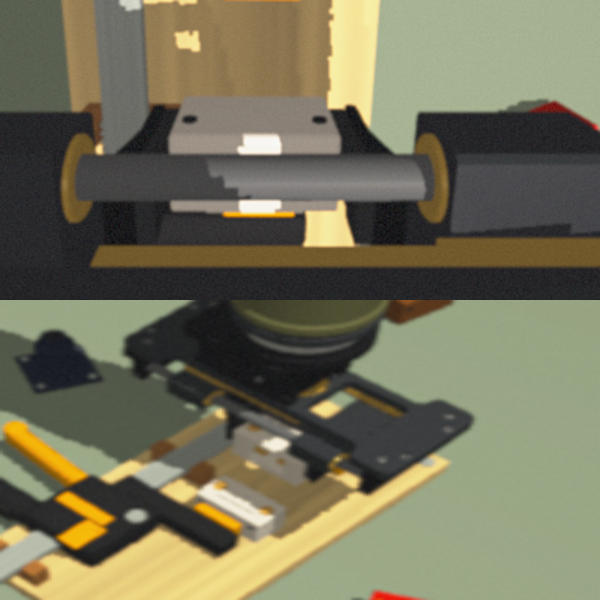

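The crop shows the cover held squarely between the fingers. The body half's top is just visible below the rail at wrist rows 333–340, and the scene view has the cover above the board behind the body half. I'll measure the body's ends in this wrist picture.

```bash
python3 - <<'E'
from h import *
import json
im=cv2.imread('pics/w3.png');p=json.load(open('pics/w3.json'))
g=im.astype(int)
for r in(334,336,338): print(r,'L',g[r,255:272].tolist()[::2],'R',g[r,368:384].tolist()[::2])
a=np.radians(-6)
for uv,z in [((263,336),.054),((377,336),.054),((263,338),.054),((377,338),.054),((267,264),.1163),((367,264),.1163),((262,289),.1163),((377,289),.1163)]:
    w=onplane('wrist',uv,z,p);print(uv,w.round(4))
print(proj('wrist',[.617-.026,.121-.01,.1163],p),proj('wrist',[.617+.026,.121-.015,.1163],p))
E
```

```text
334 L [[45, 42, 44], [51, 52, 52], [43, 42, 44], [47, 42, 43], [81, 85, 94], [123, 134, 143], [124, 132, 142], [126, 138, 145], [123, 134, 143]] R [[127, 142, 148], [131, 142, 150], [126, 137, 148], [125, 148, 166], [138, 211, 241], [125, 189, 230], [71, 75, 84], [62, 61, 63]]
336 L [[43, 41, 41], [28, 24, 23], [38, 34, 38], [35, 38, 36], [87, 94, 99], [133, 146, 156], [135, 145, 156], [132, 147, 158], [137, 150, 159]] R [[131, 145, 154], [133, 147, 155], [136, 147, 155], [132, 165, 192], [152, 227, 247], [144, 221, 246], [71, 101, 121], [21, 17, 17]]
338 L [[31, 34, 26], [31, 30, 24], [31, 39, 37], [32, 26, 23], [70, 76, 84], [132, 144, 154], [141, 152, 166], [135, 149, 159], [134, 147, 155]] R [[134, 141, 151], [132, 142, 152], [131, 144, 151], [137, 172, 203], [149, 226, 245], [150, 227, 248], [93, 138, 169], [31, 31, 30]]
(263, 336) [0.5743 0.0741 0.054 ]
(377, 336) [0.6507 0.0663 0.054 ]
(263, 338) [0.5741 0.0726 0.054 ]
(377, 338) [0.6506 0.0648 0.054 ]
(267, 264) [0.597  0.1457 0.1163]
(367, 264) [0.6402 0.1413 0.1163]
(262, 289) [0.5931 0.1343 0.1163]
(377, 289) [0.6439 0.1292 0.1163]
[[264.9518498  335.84356135]] [[377.96409851 335.31162632]]
```

Emit:
jog_arm([
  {"x":0,"y":0.18,"z":1.5,"ax":0,"ay":0,"az":0},
  {"x":0,"y":0,"z":1.5,"ax":0,"ay":0,"az":0},
  {"x":0,"y":0,"z":1.5,"ax":0,"ay":0,"az":0},
  {"x":0,"y":0,"z":1,"ax":0,"ay":0,"az":0},
  {"x":0,"y":0,"z":0.3,"ax":0,"ay":0,"az":0},
])

```text
time_s: 6.85
tool_pos: [0.6172, 0.1197, 0.0301]
tool_rot: [-179.8, 0.1, 84.0]
force: [-0.3, 0.1, -0.8]
grip_width: 0.0521
grasp_force: 12.0
```

Emit:
jog_arm([
  {"x":0,"y":0,"z":0.1,"ax":0,"ay":0,"az":0},
  {"x":0,"y":0,"z":0,"ax":0,"ay":0,"az":0},
  {"x":0,"y":0,"z":0,"ax":0,"ay":0,"az":0},
  {"x":0,"y":0,"z":0,"ax":0,"ay":0,"az":0},
  {"x":0,"y":0,"z":0,"ax":0,"ay":0,"az":0},
])

```text
time_s: 7.35
tool_pos: [0.619, 0.1201, 0.0321]
tool_rot: [180.0, -0.0, 84.1]
force: [-0.1, 0.0, -0.8]
grip_width: 0.0517
grasp_force: 12.0
```

Emit:
jog_arm([
  {"x":0.1,"y":0,"z":0.1,"ax":0,"ay":0,"az":0},
  {"x":0,"y":0,"z":0.1,"ax":0,"ay":0,"az":0},
  {"x":0,"y":0,"z":0.1,"ax":0,"ay":0,"az":0},
  {"x":0,"y":0,"z":0.05,"ax":0,"ay":0,"az":0},
  {"x":0,"y":0,"z":0,"ax":0,"ay":0,"az":0},
])

```text
time_s: 7.85
tool_pos: [0.6188, 0.1212, 0.0286]
tool_rot: [-180.0, -0.0, 84.1]
force: [-2.4, -0.8, 3.8]
grip_width: 0.0519
grasp_force: 12.0
```

Emit:
jog_arm([
  {"x":0,"y":0,"z":0,"ax":0,"ay":0,"az":0},
  {"x":0,"y":0,"z":0,"ax":0,"ay":0,"az":0},
  {"x":0,"y":0,"z":0,"ax":0,"ay":0,"az":0},
  {"x":0,"y":0,"z":0,"ax":0,"ay":0,"az":0},
  {"x":0,"y":0,"z":0,"ax":0,"ay":0,"az":0},
])

```text
time_s: 8.35
tool_pos: [0.6188, 0.1212, 0.0286]
tool_rot: [-180.0, -0.0, 84.1]
force: [-2.9, -0.4, 5.6]
grip_width: 0.0518
grasp_force: 12.0
```

The cover is on the board, with about 5 N of contact. I'll open partway and lift straight up.

Emit:
jog_arm([
  {"x":0,"y":0,"z":0,"ax":0,"ay":0,"az":0},
  {"x":0,"y":0,"z":0,"ax":0,"ay":0,"az":0},
  {"x":0,"y":0,"z":0,"ax":0,"ay":0,"az":0},
  {"x":0,"y":0,"z":0,"ax":0,"ay":0,"az":0},
  {"x":0,"y":0,"z":0,"ax":0,"ay":0,"az":0},
], claw=0.45)

```text
time_s: 8.85
tool_pos: [0.6188, 0.121, 0.0279]
tool_rot: [-180.0, 0.0, 84.0]
force: [-0.2, -0.2, -0.4]
grip_width: 0.0629
grasp_force: 0.0
```

Emit:
jog_arm([
  {"x":0,"y":0,"z":-1,"ax":0,"ay":0,"az":0},
  {"x":0,"y":0,"z":-3,"ax":0,"ay":0,"az":0},
  {"x":0,"y":0,"z":-4,"ax":0,"ay":0,"az":0},
  {"x":0,"y":0,"z":-3,"ax":0,"ay":0,"az":0},
  {"x":0,"y":0,"z":-1,"ax":0,"ay":0,"az":0},
])

```text
time_s: 9.35
tool_pos: [0.6212, 0.1213, 0.153]
tool_rot: [179.6, -0.2, 84.0]
force: [0.4, 0.6, 0.1]
grip_width: 0.0632
grasp_force: 0.0
```

```bash
python3 - <<'E'
from h import *
a=np.radians(-6);R=np.array([[np.cos(a),-np.sin(a)],[np.sin(a),np.cos(a)]]);o=np.array([.5471,.0383])
c=o+R@np.array([-.07,-.017]);print(c)
plan((*c,.13),174,12)
E
```

```text
[0.47570648 0.02871012]
[-0.89 -1.13  0.18] [ 0.04  0.01 -7.5 ]
[-0.74 -1.23  0.18] [ 0.04  0.01 -7.5 ]
[-0.57 -1.32  0.18] [ 0.04  0.01 -7.5 ]
[-0.39 -1.38  0.18] [ 0.04  0.01 -7.5 ]
[-0.21 -1.42  0.18] [ 0.04  0.01 -7.5 ]
[-0.02 -1.44  0.19] [ 0.04  0.01 -7.5 ]
[ 0.16 -1.43  0.19] [ 0.04  0.01 -7.5 ]
[ 0.35 -1.39  0.19] [ 0.04  0.01 -7.5 ]
[ 0.53 -1.34  0.19] [ 0.04  0.01 -7.5 ]
[ 0.7  -1.26  0.19] [ 0.04  0.01 -7.5 ]
[ 0.86 -1.15  0.19] [ 0.04  0.01 -7.5 ]
[ 1.   -1.03  0.19] [ 0.04  0.01 -7.5 ]
```

```bash
python3 - <<'E'
from h import *
print(env.get_obs()['qpos'].round(1))
plan((.4757,.0287,.13),-6,15)
E
```

```text
[-33.5  19.2  24.9  92.2  -8.5  70.1 -13. ]
[-0.72 -0.9   0.15] [ 0.01 -0.03  6.  ]
[-0.81 -0.82  0.15] [ 0.01 -0.03  6.  ]
[-0.89 -0.73  0.15] [ 0.01 -0.03  6.  ]
[-0.96 -0.64  0.15] [ 0.01 -0.03  6.  ]
[-1.02 -0.53  0.15] [ 0.01 -0.03  6.  ]
[-1.07 -0.42  0.15] [ 0.01 -0.03  6.  ]
[-1.11 -0.31  0.15] [ 0.01 -0.03  6.  ]
[-1.13 -0.19  0.15] [ 0.01 -0.03  6.  ]
[-1.15 -0.07  0.15] [ 0.01 -0.03  6.  ]
[-1.15  0.05  0.15] [ 0.01 -0.03  6.  ]
[-1.14  0.17  0.15] [ 0.01 -0.03  6.  ]
[-1.11  0.29  0.15] [ 0.01 -0.03  6.  ]
[-1.08  0.4   0.15] [ 0.01 -0.03  6.  ]
[-1.03  0.51  0.15] [ 0.01 -0.03  6.  ]
[-0.97  0.62  0.15] [ 0.01 -0.03  6.  ]
```

Emit:
jog_arm([
  {"x":-0.72,"y":-0.9,"z":0,"ax":0,"ay":0,"az":6},
  {"x":-0.81,"y":-0.82,"z":0,"ax":0,"ay":0,"az":6},
  {"x":-0.89,"y":-0.73,"z":0,"ax":0,"ay":0,"az":6},
  {"x":-0.96,"y":-0.64,"z":0,"ax":0,"ay":0,"az":6},
  {"x":-1.02,"y":-0.53,"z":0,"ax":0,"ay":0,"az":6},
], claw=1)

```text
time_s: 9.85
tool_pos: [0.5695, 0.0896, 0.1477]
tool_rot: [-180.0, 0.0, 53.8]
force: [-0.2, 1.0, -0.1]
grip_width: 0.0863
grasp_force: 0.0
```

Emit:
jog_arm([
  {"x":-1.07,"y":-0.42,"z":0,"ax":0,"ay":0,"az":6},
  {"x":-1.11,"y":-0.31,"z":0,"ax":0,"ay":0,"az":6},
  {"x":-1.13,"y":-0.19,"z":0,"ax":0,"ay":0,"az":6},
  {"x":-1.15,"y":-0.07,"z":0,"ax":0,"ay":0,"az":6},
  {"x":-1.15,"y":0.05,"z":0,"ax":0,"ay":0,"az":6},
])

```text
time_s: 10.35
tool_pos: [0.521, 0.0587, 0.1477]
tool_rot: [-180.0, 0.0, 23.8]
force: [-0.0, 0.4, -0.6]
grip_width: 0.0869
grasp_force: 0.0
```

Emit:
jog_arm([
  {"x":-1.14,"y":0.17,"z":0,"ax":0,"ay":0,"az":6},
  {"x":-1.11,"y":0.29,"z":0,"ax":0,"ay":0,"az":6},
  {"x":-1.08,"y":0.4,"z":0,"ax":0,"ay":0,"az":6},
  {"x":-1.03,"y":0.51,"z":0,"ax":0,"ay":0,"az":6},
  {"x":-0.97,"y":0.62,"z":0,"ax":0,"ay":0,"az":6},
])

```text
time_s: 10.85
tool_pos: [0.4725, 0.0278, 0.1477]
tool_rot: [180.0, 0.0, -6.2]
force: [0.0, -0.4, 0.4]
grip_width: 0.0867
grasp_force: 0.0
```

```bash
python3 snap.py wrist w4; python3 snap.py top t4; python3 snap.py scene s4; python3 - <<'E'
import cv2,numpy as np
a=cv2.imread('pics/w4.png')
b=cv2.imread('pics/t4.png')[170:290,220:400]
cv2.imwrite('pics/wt4.png',np.hstack([a[0:480,120:540][:,:380],cv2.resize(b,(420,280))[:,:].copy() if 0 else np.vstack([cv2.resize(b,(420,280),interpolation=cv2.INTER_CUBIC),cv2.resize(cv2.imread('pics/s4.png')[190:290,300:450],(420,200),interpolation=cv2.INTER_CUBIC)])]))
E
```

```text
10.85 [0.4725 0.0278 0.1477] [ 1.7999e+02  4.0000e-02 -6.2000e+00] [ 0.  -0.4  0.4]
10.9 [0.4711 0.0265 0.1476] [ 1.7998e+02  1.3000e-01 -6.5000e+00] [-2.  -1.4 -0.5]
10.95 [0.4721 0.0273 0.1477] [-1.7997e+02  7.0000e-02 -6.0300e+00] [ 0.4 -0.5  0.8]
```

View pics/wt4.png

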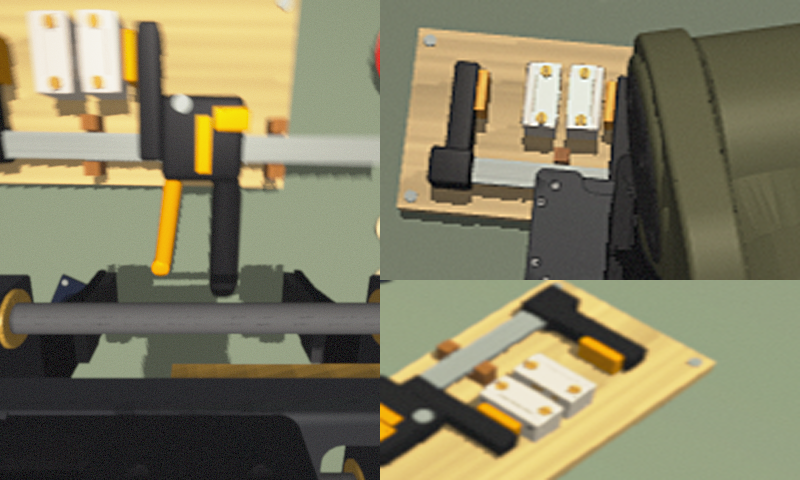

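The wrist crop shows the cover at (52,52) standing beside the body half at (100,52), with parallel faces, a gap of about 5 mm and the ends nearly level. Handle and trigger are at (225,240) and (168,225). I'll measure the end alignment and the handle and trigger positions.

```bash
python3 - <<'E'
from fit import *
import json
im=cv2.imread('pics/w4.png');p=json.load(open('pics/w4.json'))
for v in(150,180):
  r=[]
  for nm,g in(('cover',[.619,.1185,-.105]),('body',[.615,.085,-.105])):
    x,f=boxfit(im,'wrist',g,.018,p=p,vmin=v,half=55); r.append(x);print(v,nm,x[:2].round(4),np.degrees(x[2]).round(2),round(f,3))
  d=(r[0]-r[1])[:2];a=r[1][2];print('rel in body axes mm',(np.array([[np.cos(a),np.sin(a)],[-np.sin(a),np.cos(a)]])@d*1000).round(1))
im=cv2.imread('pics/t4.png')
r=[]
for nm,g in(('cover',[.619,.1185,-.105]),('body',[.615,.085,-.105])):
    x,f=boxfit(im,'top',g,.018,vmin=160,half=14); r.append(x);print('top',nm,x[:2].round(4),np.degrees(x[2]).round(2),round(f,3))
d=(r[0]-r[1])[:2];a=r[1][2];print((np.array([[np.cos(a),np.sin(a)],[-np.sin(a),np.cos(a)]])@d*1000).round(1))
a=np.radians(-6);R=np.array([[np.cos(a),-np.sin(a)],[np.sin(a),np.cos(a)]]);o=np.array([.5471,.0383])
f=lambda x,y,z:((onplane('wrist',(120+x,y),z,p)[:2]-o)@R*1000).round(1)
for n,q in dict(hR=(238,235,.045),hL=(211,235,.045),tL=(157,235,.045),tR=(174,235,.045),htip=(224,293,.045),ttip=(160,275,.045),boardedge=(100,187,.018),barlo=(60,160,.04),barhi=(60,133,.04)).items():print(n,f(*q))
E
```

```text
150 cover [0.6183 0.1145] -5.71 0.528
150 body [0.6154 0.0818] -6.22 0.487
rel in body axes mm [-0.7 32.9]
180 cover [0.6184 0.1144] -6.72 0.515
180 body [0.6154 0.0815] -6.09 0.468
rel in body axes mm [-0.5 33.1]
top cover [0.6192 0.1192] -7.03 0.269
top body [0.6164 0.0857] -6.05 0.302
[-0.7 33.6]
hR [-70.2 -51.1]
hL [-70.2 -28.9]
tL [-70.   15.6]
tR [-70.1   1.6]
htip [-122.1  -40.4]
ttip [-105.3   14.4]
boardedge [-33.7  67.4]
barlo [-9.8 90.7]
barhi [10.5 88.4]
```

Alignment is good: about 0.6 mm at the ends and under 1° of yaw. Handle to trigger measures 66.7 mm (should be 66), centred near clamp y −16 mm. I'll go down over both.

```bash
python3 - <<'E'
from h import *
plan((.4759,.0302,.05),-6,5)
E
```

```text
[ 0.06 -0.05  1.96] [-0.01  0.    0.03]
[ 0.06 -0.05  1.96] [-0.01  0.    0.03]
[ 0.05 -0.05  1.96] [-0.01  0.    0.03]
[ 0.05 -0.05  1.96] [-0.01  0.    0.03]
[ 0.05 -0.05  1.96] [-0.01  0.    0.03]
```

Emit:
jog_arm([
  {"x":0.06,"y":-0.05,"z":1.7,"ax":0,"ay":0,"az":0},
  {"x":0.06,"y":-0.05,"z":1.7,"ax":0,"ay":0,"az":0},
  {"x":0.05,"y":-0.05,"z":1.7,"ax":0,"ay":0,"az":0},
  {"x":0.05,"y":-0.05,"z":1.7,"ax":0,"ay":0,"az":0},
  {"x":0.05,"y":-0.05,"z":1.7,"ax":0,"ay":0,"az":0},
], claw=1)

```text
time_s: 11.5
tool_pos: [0.4768, 0.0309, 0.0623]
tool_rot: [180.0, -0.0, -5.8]
force: [0.2, 0.2, 0.1]
grip_width: 0.0868
grasp_force: 0.0
```

Emit:
jog_arm([
  {"x":0,"y":0,"z":0,"ax":0,"ay":0,"az":0},
  {"x":0,"y":0,"z":0,"ax":0,"ay":0,"az":0},
  {"x":0,"y":0,"z":0,"ax":0,"ay":0,"az":0},
  {"x":0,"y":0,"z":0,"ax":0,"ay":0,"az":0},
  {"x":0,"y":0,"z":0,"ax":0,"ay":0,"az":0},
])

```text
time_s: 12.0
tool_pos: [0.4768, 0.0305, 0.0638]
tool_rot: [-180.0, -0.1, -5.9]
force: [-0.3, 0.4, 1.2]
grip_width: 0.0867
grasp_force: 0.0
```

```bash
python3 snap.py wrist w5; python3 - <<'E'
from h import *
plan((.4759,.0302,.018),-6,5)
a=np.radians(-6);R=np.array([[np.cos(a),-np.sin(a)],[np.sin(a),np.cos(a)]]);o=np.array([.5471,.0383])
cv2.imwrite('pics/w5c.png',cv2.imread('pics/w5.png')[150:420])
E
```

```text
12.0 [0.4768 0.0305 0.0638] [-1.7995e+02 -7.0000e-02 -5.9300e+00] [-0.3  0.4  1.2]
[-0.02  0.01  0.91] [-0.01 -0.01  0.01]
[-0.02  0.01  0.91] [-0.01 -0.01  0.01]
[-0.02  0.01  0.91] [-0.01 -0.01  0.01]
[-0.02  0.01  0.91] [-0.01 -0.01  0.01]
[-0.02  0.01  0.91] [-0.01 -0.01  0.01]
```

View pics/w5c.png

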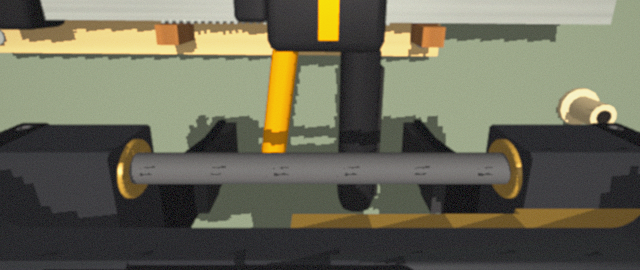

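The trigger (270,140) and the handle (360,140) sit between the fingers (237 and 405), with roughly equal margins. I'll go down to grip height and take the first gentle squeeze.

Emit:
jog_arm([
  {"x":-0.02,"y":0,"z":1.2,"ax":0,"ay":0,"az":0},
  {"x":-0.02,"y":0,"z":1.2,"ax":0,"ay":0,"az":0},
  {"x":-0.02,"y":0,"z":1.1,"ax":0,"ay":0,"az":0},
  {"x":0,"y":0,"z":0.8,"ax":0,"ay":0,"az":0},
  {"x":0,"y":0,"z":0.3,"ax":0,"ay":0,"az":0},
])

```text
time_s: 12.55
tool_pos: [0.4746, 0.0301, 0.0155]
tool_rot: [179.9, 0.1, -6.0]
force: [-0.2, -0.1, -0.3]
grip_width: 0.0868
grasp_force: 0.0
```

Emit:
jog_arm([
  {"x":0,"y":0,"z":0,"ax":0,"ay":0,"az":0},
  {"x":0,"y":0,"z":0,"ax":0,"ay":0,"az":0},
  {"x":0,"y":0,"z":0,"ax":0,"ay":0,"az":0},
  {"x":0,"y":0,"z":0,"ax":0,"ay":0,"az":0},
  {"x":0,"y":0,"z":0,"ax":0,"ay":0,"az":0},
], claw=0.4, squeeze=20)

```text
time_s: 13.05
tool_pos: [0.476, 0.0295, 0.0174]
tool_rot: [179.9, -0.0, -5.9]
force: [-0.8, -2.4, 2.9]
grip_width: 0.0626
grasp_force: 10.4
```

Emit:
jog_arm([
  {"x":0,"y":0,"z":0,"ax":0,"ay":0,"az":0},
  {"x":0,"y":0,"z":0,"ax":0,"ay":0,"az":0},
  {"x":0,"y":0,"z":0,"ax":0,"ay":0,"az":0},
  {"x":0,"y":0,"z":0,"ax":0,"ay":0,"az":0},
  {"x":0,"y":0,"z":0,"ax":0,"ay":0,"az":0},
], claw=-0.3)

```text
time_s: 13.55
tool_pos: [0.4761, 0.0303, 0.0174]
tool_rot: [-180.0, -0.0, -5.9]
force: [-0.6, -3.8, 6.1]
grip_width: 0.0399
grasp_force: 20.3
```

Emit:
jog_arm([
  {"x":0,"y":0,"z":0,"ax":0,"ay":0,"az":0},
  {"x":0,"y":0,"z":0,"ax":0,"ay":0,"az":0},
  {"x":0,"y":0,"z":0,"ax":0,"ay":0,"az":0},
  {"x":0,"y":0,"z":0,"ax":0,"ay":0,"az":0},
  {"x":0,"y":0,"z":0,"ax":0,"ay":0,"az":0},
], claw=0.65)

```text
time_s: 14.05
tool_pos: [0.4759, 0.0308, 0.017]
tool_rot: [-180.0, -0.0, -6.0]
force: [3.7, 3.2, -0.5]
grip_width: 0.0691
grasp_force: 2.4
```

Emit:
jog_arm([
  {"x":0,"y":0,"z":0,"ax":0,"ay":0,"az":0},
  {"x":0,"y":0,"z":0,"ax":0,"ay":0,"az":0},
  {"x":0,"y":0,"z":0,"ax":0,"ay":0,"az":0},
  {"x":0,"y":0,"z":0,"ax":0,"ay":0,"az":0},
  {"x":0,"y":0,"z":0,"ax":0,"ay":0,"az":0},
], claw=-0.3)

```text
time_s: 14.55
tool_pos: [0.4758, 0.0292, 0.017]
tool_rot: [179.9, -0.0, -6.0]
force: [2.4, -1.8, 0.6]
grip_width: 0.0401
grasp_force: 20.3
```

Emit:
jog_arm([
  {"x":0,"y":0,"z":0,"ax":0,"ay":0,"az":0},
  {"x":0,"y":0,"z":0,"ax":0,"ay":0,"az":0},
  {"x":0,"y":0,"z":0,"ax":0,"ay":0,"az":0},
  {"x":0,"y":0,"z":0,"ax":0,"ay":0,"az":0},
  {"x":0,"y":0,"z":0,"ax":0,"ay":0,"az":0},
])

```text
time_s: 15.05
tool_pos: [0.4759, 0.0303, 0.0171]
tool_rot: [180.0, -0.0, -5.9]
force: [4.8, -4.0, -1.2]
grip_width: 0.0397
grasp_force: 20.2
```

```bash
python3 snap.py top t6; python3 snap.py scene s6; python3 - <<'E'
import cv2,numpy as np
b=cv2.imread('pics/t6.png')[170:290,220:400]
cv2.imwrite('pics/ts6.png',np.vstack([cv2.resize(b,(450,300),interpolation=cv2.INTER_CUBIC),cv2.resize(cv2.imread('pics/s6.png')[180:280,290:440],(450,300),interpolation=cv2.INTER_CUBIC)]))
E
```

```text
15.05 [0.4759 0.0303 0.0171] [ 1.7999e+02 -3.0000e-02 -5.9500e+00] [ 4.8 -4.  -1.2]
15.1 [0.4759 0.0302 0.0171] [ 1.7999e+02 -3.0000e-02 -5.9500e+00] [ 3.8 -3.7 -0.7]
```

View pics/ts6.png

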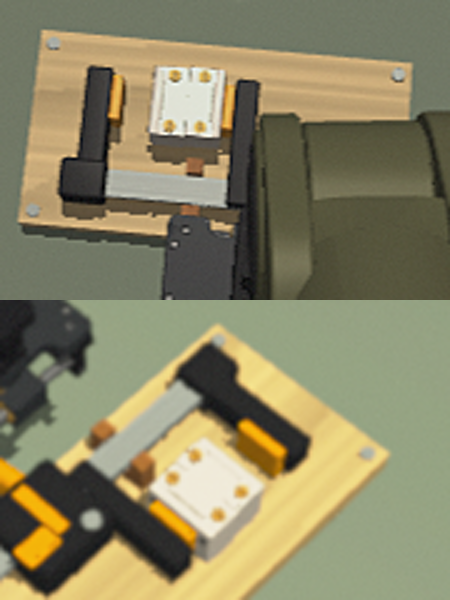

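The crop shows the two halves already touching, with their ends level (top crop, x 152–224). The clamp head floated forward as it centred in the gripper and brought the body half up to the cover. The far pad (122,98) is still about 18 mm from the cover, so I keep pumping.

Emit:
jog_arm([
  {"x":0,"y":0,"z":0,"ax":0,"ay":0,"az":0},
  {"x":0,"y":0,"z":0,"ax":0,"ay":0,"az":0},
  {"x":0,"y":0,"z":0,"ax":0,"ay":0,"az":0},
  {"x":0,"y":0,"z":0,"ax":0,"ay":0,"az":0},
  {"x":0,"y":0,"z":0,"ax":0,"ay":0,"az":0},
], claw=0.65)

```text
time_s: 15.65
tool_pos: [0.4756, 0.0312, 0.0171]
tool_rot: [-179.9, 0.0, -6.0]
force: [3.5, 4.4, -0.8]
grip_width: 0.0687
grasp_force: 2.4
```

Emit:
jog_arm([
  {"x":0,"y":0,"z":0,"ax":0,"ay":0,"az":0},
  {"x":0,"y":0,"z":0,"ax":0,"ay":0,"az":0},
  {"x":0,"y":0,"z":0,"ax":0,"ay":0,"az":0},
  {"x":0,"y":0,"z":0,"ax":0,"ay":0,"az":0},
  {"x":0,"y":0,"z":0,"ax":0,"ay":0,"az":0},
], claw=-0.3, squeeze=18)

```text
time_s: 16.15
tool_pos: [0.4754, 0.0292, 0.017]
tool_rot: [179.9, 0.0, -6.0]
force: [0.9, -1.8, 1.7]
grip_width: 0.0404
grasp_force: 18.5
```

Emit:
jog_arm([
  {"x":0,"y":0,"z":0,"ax":0,"ay":0,"az":0},
  {"x":0,"y":0,"z":0,"ax":0,"ay":0,"az":0},
  {"x":0,"y":0,"z":0,"ax":0,"ay":0,"az":0},
  {"x":0,"y":0,"z":0,"ax":0,"ay":0,"az":0},
  {"x":0,"y":0,"z":0,"ax":0,"ay":0,"az":0},
])

```text
time_s: 16.65
tool_pos: [0.4756, 0.0303, 0.017]
tool_rot: [180.0, 0.0, -5.9]
force: [-0.9, -3.9, 2.3]
grip_width: 0.04
grasp_force: 18.3
```

```bash
python3 snap.py top t7; python3 - <<'E'
import cv2
im=cv2.imread('pics/t7.png');hsv=cv2.cvtColor(im,cv2.COLOR_BGR2HSV)
for r in (204,208,212): print(r,[(c,*hsv[r,c].tolist()) for c in range(258,292)])
E
```

```text
16.65 [0.4756 0.0303 0.017 ] [ 1.7999e+02  1.0000e-02 -5.9500e+00] [-0.9 -3.9  2.3]
204 [(258, 19, 102, 158), (259, 113, 57, 36), (260, 0, 5, 53), (261, 15, 17, 60), (262, 18, 22, 59), (263, 15, 24, 63), (264, 0, 12, 64), (265, 23, 16, 65), (266, 10, 11, 71), (267, 0, 0, 64), (268, 107, 105, 34), (269, 16, 191, 155), (270, 17, 178, 229), (271, 21, 156, 229), (272, 20, 158, 223), (273, 16, 199, 150), (274, 17, 104, 127), (275, 19, 98, 188), (276, 18, 99, 188), (277, 18, 98, 187), (278, 18, 101, 190), (279, 18, 104, 191), (280, 18, 104, 176), (281, 18, 55, 173), (282, 16, 32, 215), (283, 25, 20, 228), (284, 27, 25, 214), (285, 25, 28, 207), (286, 41, 12, 232), (287, 38, 13, 227), (288, 38, 13, 228), (289, 38, 12, 229), (290, 38, 12, 229), (291, 38, 13, 228)]
208 [(258, 16, 78, 72), (259, 110, 17, 46), (260, 15, 17, 59), (261, 12, 21, 61), (262, 18, 20, 63), (263, 20, 12, 63), (264, 21, 27, 67), (265, 23, 16, 63), (266, 0, 7, 73), (267, 109, 36, 56), (268, 15, 175, 86), (269, 17, 179, 194), (270, 20, 163, 233), (271, 21, 157, 233), (272, 19, 170, 197), (273, 16, 213, 86), (274, 18, 106,
[... 330 characters left out ...]
, (291, 35, 14, 226)]
212 [(258, 113, 64, 32), (259, 0, 9, 54), (260, 0, 9, 57), (261, 38, 18, 57), (262, 15, 17, 61), (263, 0, 8, 62), (264, 20, 12, 65), (265, 10, 11, 69), (266, 30, 4, 63), (267, 108, 73, 42), (268, 16, 189, 154), (269, 18, 175, 229), (270, 20, 159, 229), (271, 18, 169, 225), (272, 16, 187, 165), (273, 16, 153, 65), (274, 18, 101, 139), (275, 18, 97, 187), (276, 19, 99, 183), (277, 18, 101, 181), (278, 18, 102, 180), (279, 19, 106, 163), (280, 18, 46, 168), (281, 20, 26, 217), (282, 22, 20, 229), (283, 20, 29, 219), (284, 22, 30, 190), (285, 35, 24, 213), (286, 35, 12, 229), (287, 35, 14, 226), (288, 33, 14, 225), (289, 35, 14, 226), (290, 35, 14, 226), (291, 35, 15, 228)]
```

The far pad face is at column 273 and the cover back at 280.5, so roughly 12 mm remain. One more full stroke, then a gentle contact stroke.

Emit:
jog_arm([
  {"x":0,"y":0,"z":0,"ax":0,"ay":0,"az":0},
  {"x":0,"y":0,"z":0,"ax":0,"ay":0,"az":0},
  {"x":0,"y":0,"z":0,"ax":0,"ay":0,"az":0},
  {"x":0,"y":0,"z":0,"ax":0,"ay":0,"az":0},
  {"x":0,"y":0,"z":0,"ax":0,"ay":0,"az":0},
], claw=0.65)

```text
time_s: 17.2
tool_pos: [0.4761, 0.031, 0.0172]
tool_rot: [-179.9, -0.0, -6.0]
force: [2.2, 4.2, -1.7]
grip_width: 0.0692
grasp_force: 2.1
```

Emit:
jog_arm([
  {"x":0,"y":0,"z":0,"ax":0,"ay":0,"az":0},
  {"x":0,"y":0,"z":0,"ax":0,"ay":0,"az":0},
  {"x":0,"y":0,"z":0,"ax":0,"ay":0,"az":0},
  {"x":0,"y":0,"z":0,"ax":0,"ay":0,"az":0},
  {"x":0,"y":0,"z":0,"ax":0,"ay":0,"az":0},
], claw=-0.3, squeeze=16)

```text
time_s: 17.7
tool_pos: [0.4759, 0.0292, 0.0172]
tool_rot: [179.9, -0.0, -6.0]
force: [2.6, -2.5, 0.8]
grip_width: 0.0405
grasp_force: 16.5
```

Emit:
jog_arm([
  {"x":0,"y":0,"z":0,"ax":0,"ay":0,"az":0},
  {"x":0,"y":0,"z":0,"ax":0,"ay":0,"az":0},
  {"x":0,"y":0,"z":0,"ax":0,"ay":0,"az":0},
  {"x":0,"y":0,"z":0,"ax":0,"ay":0,"az":0},
  {"x":0,"y":0,"z":0,"ax":0,"ay":0,"az":0},
])

```text
time_s: 18.2
tool_pos: [0.476, 0.0303, 0.0172]
tool_rot: [180.0, -0.0, -5.9]
force: [4.4, -4.0, 0.6]
grip_width: 0.0404
grasp_force: 16.2
```

```bash
python3 snap.py top t8; python3 - <<'E'
import cv2
im=cv2.imread('pics/t8.png');hsv=cv2.cvtColor(im,cv2.COLOR_BGR2HSV)
for r in (204,208,212): print(r,[(c,*hsv[r,c].tolist()) for c in range(270,286)])
E
```

```text
18.2 [0.476  0.0303 0.0172] [ 1.80e+02 -4.00e-02 -5.95e+00] [ 4.4 -4.   0.6]
204 [(270, 8, 15, 68), (271, 20, 11, 69), (272, 107, 67, 53), (273, 16, 189, 143), (274, 16, 182, 226), (275, 19, 165, 229), (276, 21, 158, 231), (277, 18, 174, 183), (278, 16, 119, 109), (279, 19, 105, 180), (280, 18, 104, 177), (281, 18, 57, 173), (282, 17, 33, 217), (283, 26, 19, 228), (284, 27, 25, 214), (285, 25, 27, 210)]
208 [(270, 0, 11, 68), (271, 120, 16, 63), (272, 108, 87, 38), (273, 16, 185, 161), (274, 18, 171, 232), (275, 22, 153, 230), (276, 20, 165, 218), (277, 16, 199, 145), (278, 17, 116, 114), (279, 19, 109, 176), (280, 17, 87, 161), (281, 15, 36, 183), (282, 23, 23, 229), (283, 30, 14, 229), (284, 23, 29, 200), (285, 28, 24, 189)]
212 [(270, 15, 7, 69), (271, 105, 48, 53), (272, 15, 180, 92), (273, 19, 174, 194), (274, 20, 163, 231), (275, 20, 161, 233), (276, 17, 172, 197), (277, 16, 201, 80), (278, 18, 103, 136), (279, 19, 105, 170), (280, 18, 44, 169), (281, 23, 24, 216), (282, 23, 20, 228), (283, 22, 30, 218), (284, 22, 31, 190), (285, 35, 23, 213)]
```

About 4–5 mm remain. This is the gentle contact stroke.

Emit:
jog_arm([
  {"x":0,"y":0,"z":0,"ax":0,"ay":0,"az":0},
  {"x":0,"y":0,"z":0,"ax":0,"ay":0,"az":0},
  {"x":0,"y":0,"z":0,"ax":0,"ay":0,"az":0},
  {"x":0,"y":0,"z":0,"ax":0,"ay":0,"az":0},
  {"x":0,"y":0,"z":0,"ax":0,"ay":0,"az":0},
], claw=0.65)

```text
time_s: 18.75
tool_pos: [0.4752, 0.0311, 0.0169]
tool_rot: [-180.0, 0.1, -6.0]
force: [2.4, 2.6, -0.7]
grip_width: 0.0691
grasp_force: 1.4
```

Emit:
jog_arm([
  {"x":0,"y":0,"z":0,"ax":0,"ay":0,"az":0},
  {"x":0,"y":0,"z":0,"ax":0,"ay":0,"az":0},
  {"x":0,"y":0,"z":0,"ax":0,"ay":0,"az":0},
  {"x":0,"y":0,"z":0,"ax":0,"ay":0,"az":0},
  {"x":0,"y":0,"z":0,"ax":0,"ay":0,"az":0},
], claw=-0.3, squeeze=15)

```text
time_s: 19.25
tool_pos: [0.4752, 0.0287, 0.0169]
tool_rot: [179.9, 0.0, -5.9]
force: [0.1, -1.8, 0.4]
grip_width: 0.0419
grasp_force: 15.5
```

Emit:
jog_arm([
  {"x":0,"y":0,"z":0,"ax":0,"ay":0,"az":0},
  {"x":0,"y":0,"z":0,"ax":0,"ay":0,"az":0},
  {"x":0,"y":0,"z":0,"ax":0,"ay":0,"az":0},
  {"x":0,"y":0,"z":0,"ax":0,"ay":0,"az":0},
  {"x":0,"y":0,"z":0,"ax":0,"ay":0,"az":0},
])

```text
time_s: 19.75
tool_pos: [0.4754, 0.0303, 0.0169]
tool_rot: [180.0, 0.0, -5.9]
force: [-0.3, -4.6, -0.4]
grip_width: 0.0419
grasp_force: 15.4
```

Emit:
jog_arm([
  {"x":0,"y":0,"z":0,"ax":0,"ay":0,"az":0},
  {"x":0,"y":0,"z":0,"ax":0,"ay":0,"az":0},
  {"x":0,"y":0,"z":0,"ax":0,"ay":0,"az":0},
  {"x":0,"y":0,"z":0,"ax":0,"ay":0,"az":0},
  {"x":0,"y":0,"z":0,"ax":0,"ay":0,"az":0},
], squeeze=18)

```text
time_s: 20.25
tool_pos: [0.4755, 0.0304, 0.0169]
tool_rot: [180.0, 0.0, -5.9]
force: [0.1, -4.4, -1.5]
grip_width: 0.0405
grasp_force: 18.4
```

```bash
python3 snap.py top t9; python3 snap.py scene s9; python3 - <<'E'
import cv2,numpy as np
b=cv2.imread('pics/t9.png')[170:290,220:400]
cv2.imwrite('pics/ts9.png',np.vstack([cv2.resize(b,(450,300),interpolation=cv2.INTER_CUBIC),cv2.resize(cv2.imread('pics/s9.png')[180:280,290:440],(450,300),interpolation=cv2.INTER_CUBIC)]))
E
```

```text
20.25 [0.4755 0.0304 0.0169] [ 1.80e+02  2.00e-02 -5.95e+00] [ 0.1 -4.4 -1.5]
20.3 [0.4755 0.0304 0.0169] [ 1.80e+02  2.00e-02 -5.95e+00] [ 0.  -3.9 -2.3]
```

View pics/ts9.png

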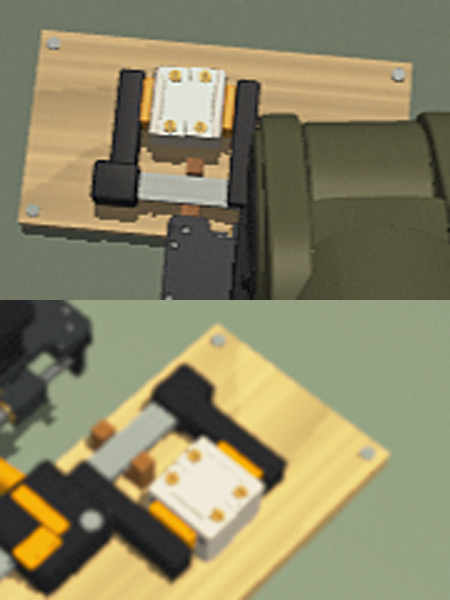

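The crop shows the halves shut without a gap between both pads, with their ends level. But the opening of 40.5 mm is nearly the end of the trigger's stroke, so one more pump will give the final squeeze a firm mid-stroke grip.

Emit:
jog_arm([
  {"x":0,"y":0,"z":0,"ax":0,"ay":0,"az":0},
  {"x":0,"y":0,"z":0,"ax":0,"ay":0,"az":0},
  {"x":0,"y":0,"z":0,"ax":0,"ay":0,"az":0},
  {"x":0,"y":0,"z":0,"ax":0,"ay":0,"az":0},
  {"x":0,"y":0,"z":0,"ax":0,"ay":0,"az":0},
], claw=0.65)

```text
time_s: 20.85
tool_pos: [0.476, 0.0307, 0.0173]
tool_rot: [-180.0, -0.0, -5.9]
force: [0.3, 2.6, -0.8]
grip_width: 0.0689
grasp_force: 1.0
```

Emit:
jog_arm([
  {"x":0,"y":0,"z":0,"ax":0,"ay":0,"az":0},
  {"x":0,"y":0,"z":0,"ax":0,"ay":0,"az":0},
  {"x":0,"y":0,"z":0,"ax":0,"ay":0,"az":0},
  {"x":0,"y":0,"z":0,"ax":0,"ay":0,"az":0},
  {"x":0,"y":0,"z":0,"ax":0,"ay":0,"az":0},
], claw=-0.3, squeeze=14)

```text
time_s: 21.35
tool_pos: [0.4754, 0.0299, 0.0172]
tool_rot: [180.0, 0.0, -5.9]
force: [-1.8, 1.3, 4.0]
grip_width: 0.0502
grasp_force: 14.0
```

Emit:
jog_arm([
  {"x":0,"y":0,"z":0,"ax":0,"ay":0,"az":0},
  {"x":0,"y":0,"z":0,"ax":0,"ay":0,"az":0},
  {"x":0,"y":0,"z":0,"ax":0,"ay":0,"az":0},
  {"x":0,"y":0,"z":0,"ax":0,"ay":0,"az":0},
  {"x":0,"y":0,"z":0,"ax":0,"ay":0,"az":0},
], squeeze=19)

```text
time_s: 21.85
tool_pos: [0.4753, 0.029, 0.0171]
tool_rot: [179.9, 0.0, -6.0]
force: [-3.4, -3.1, 5.0]
grip_width: 0.0483
grasp_force: 19.0
```

Emit:
jog_arm([
  {"x":0,"y":0,"z":0,"ax":0,"ay":0,"az":0},
  {"x":0,"y":0,"z":0,"ax":0,"ay":0,"az":0},
  {"x":0,"y":0,"z":0,"ax":0,"ay":0,"az":0},
  {"x":0,"y":0,"z":0,"ax":0,"ay":0,"az":0},
  {"x":0,"y":0,"z":0,"ax":0,"ay":0,"az":0},
])

```text
time_s: 22.35
tool_pos: [0.4753, 0.029, 0.0171]
tool_rot: [179.9, 0.0, -6.0]
force: [-2.9, -2.4, 5.0]
grip_width: 0.0482
grasp_force: 19.2
```

```bash
python3 snap.py top t10; python3 snap.py scene s10; python3 - <<'E'
import cv2,numpy as np
b=cv2.imread('pics/t10.png')[180:250,240:345]
cv2.imwrite('pics/ts10.png',np.vstack([cv2.resize(b,(450,300),interpolation=cv2.INTER_CUBIC),cv2.resize(cv2.imread('pics/s10.png')[180:280,290:440],(450,300),interpolation=cv2.INTER_CUBIC)]))
E
```

```text
22.35 [0.4753 0.029  0.0171] [ 1.7991e+02  5.0000e-02 -5.9700e+00] [-2.9 -2.4  5. ]
22.4 [0.4753 0.029  0.0171] [ 1.7991e+02  5.0000e-02 -5.9700e+00] [-4.4 -3.   5.3]
```

View pics/ts10.png

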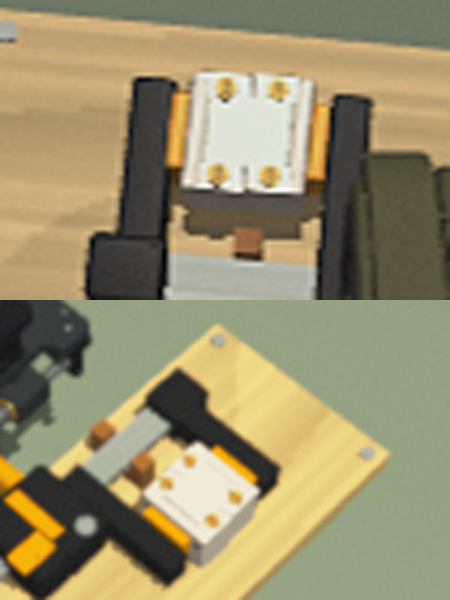

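The halves are shut between both pads (crop x 185–310), the ends are level and no seam gap shows. The trigger is held mid-stroke at 48 mm with 19 N, which is roughly 25–30 N at the jaws and well under 55 N. Handing in.

```bash
python3 -c "
from cell import env
print(env.sign_off())"
```

```text
the job is handed in; nothing more can be done
None
```

The job is handed in: the cover half is lined up with the body half, the clamp has drawn them shut with no visible gap, and the trigger is still held at 19 N (roughly 25–30 N at the jaws).

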